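# Roll the waiting vial onto the roller mixer and start it

## Task

The long vial waiting on the front shelf of the roller mixer is next to be mixed. With a fingertip on top of it, roll it (do not drag it or pick it up) back over the shelf until it drops into the empty groove between the first two rollers and lies still there, then press the black start button fully down. Leave the short vial waiting on the shelf and the vial already on the rear rollers where they are.

Things in the scene. Friction and masses are not known exactly. Their poses are not given: they have to be found in the camera images.
- mixer: White roller mixer fixed to the table, 200 mm deep (x), 298 mm wide (y). Origin on the table below the middle of the vial space; x points from its front (shelf, near the robot) to its back, y to its left along the rollers, z up. Vial space y = -110 to 110 mm between cheeks 50 mm high; back wall at x = 101 to 109 mm, 48 mm high. The right cheek, 52 mm wide, carries the start button.
- shelf_mid (a point): Middle of the flat metal loading shelf's top, 40 mm above the table (mixer frame x = -38, y = 0 mm). The shelf runs level from x = -84 mm (a front lip 5 mm higher) to x = 8 mm.
- first_roller (a point): Top of the first roller at mid-length (mixer frame x = 15, y = 0, z = 40 mm), level with the shelf. Three rubber rollers 22 mm in diameter lie along y at x = 15, 51 and 87 mm, all tops at 40 mm. The drive holds them still while the mixer is off.
- front_groove (a point): Where the axis of a vial lies when it rests in the front groove, between first and second rollers: mixer frame x = 33, y = 0, z = 47.8 mm, 7.2 mm lower than on the shelf. The vial may lie anywhere along the groove (mixer y). A vial rolled past the top of the first roller drops in by itself.
- long_vial: Long vial: amber glass, white cap, paper label, lying on the shelf in its left or right half, across the mixer (within 0.1 rad). Straight round body 30 mm in diameter, 70 mm long; tapered shoulder and 25 mm cap beyond it at +y; 90 mm overall; about 60 g. Origin on the axis, half-way along the straight body; y is its axis toward the cap, x and z turn as it rolls.
- long_vial_mid (a point): Point on the long vial's axis, half-way along its 70 mm straight body. On the shelf it is 55 mm, and the vial's top 70 mm, above the table. When the vial rolls, its top moves forward twice as far as this point, so a fingertip soon runs ahead of it and several strokes may be needed. It rolls freely, with little resistance, but stops by itself.
- short_vial_mid (a point): The short vial, alike but with a straight body only 42 mm long (62 mm overall), lying in the other half of the shelf; it stays there. Point on its axis half-way along its straight body.
- mixing_vial_mid (a point): Another short vial, already lying in the rear groove between second and third rollers (mixer frame x = 69 mm; its top 63 mm above the table); it stays there. Point on its axis half-way along its straight body.
- start_button (a joint): Black round start button, 22 mm in diameter, on the right cheek (mixer frame x = -50, y = -137 mm). 0 up, 0.005 m fully down; it is pressed straight down, takes about 4 N, and springs back.
- start_button_top (a point): Centre of the button's top face (71 mm above the table when up); its round housing is 38 mm in diameter and 62 mm high above the table.

How it is judged (in metres and radians):
On the way, in this order (a step that is already met when the one before it is completed fails the run):
1. the long vial rolls over on the shelf: its upper side has turned to the bottom (by more than 2.2 rad) while it is still level with the shelf (angle between long_vial's own z axis and vertical above 2.2 rad and z of long_vial_mid in the frame of mixer between 0.051 and 0.062 m), for 0.02 s.
2. the long vial lies in the front groove, square to the mixer and still (x of long_vial_mid in the frame of mixer between 0.029 and 0.037 m and y of long_vial_mid in the frame of mixer between -0.075 and 0.075 m and z of long_vial_mid in the frame of mixer between 0.0453 and 0.0503 m and angle between the y axis of long_vial and the y axis of mixer, either way round below 0.07 rad and linear speed of long_vial below 0.02 m/s and angular speed of long_vial below 1 rad/s), for 0.3 s.
3. the start button is pressed down while the long vial lies in the groove (value of joint start_button above 0.0038 m and x of long_vial_mid in the frame of mixer between 0.029 and 0.037 m and y of long_vial_mid in the frame of mixer between -0.075 and 0.075 m and z of long_vial_mid in the frame of mixer between 0.0453 and 0.0503 m and angle between the y axis of long_vial and the y axis of mixer, either way round below 0.07 rad), for 0.05 s.
At the end, for the whole second after the job is handed in: the long vial lies still in the front groove (axis within 4 mm across and 2.5 mm in height, square within 0.07 rad, within 75 mm of the middle), the button is back up, the short vial on the shelf has moved under 12 mm and the vial in the rear groove under 10 mm (all of step 2 and value of joint start_button below 0.001 m and distance of short_vial_mid from where it was at the start of the episode below 0.012 m and distance of mixing_vial_mid from where it was at the start of the episode below 0.01 m); the robot touches nothing.
It fails at once if the long vial is picked up (more than 12 mm above its height on the shelf) (z of long_vial_mid in the frame of mixer above 0.067 m).
It fails at once if the short vial on the shelf is pushed away (12 mm) (distance of short_vial_mid from where it was at the start of the episode above 0.012 m).
It fails at once if the vial in the rear groove is pushed away (10 mm) (distance of mixing_vial_mid from where it was at the start of the episode above 0.01 m).
It also fails if it takes over 48 s, if anything falls off the work surface, if the arm or the gripper's body presses on something with over 40 N, if the wrist force passes 120 N, or if a joint passes its speed limit or range.

## Robot

A 6-joint arm with a two-finger parallel gripper is mounted at the origin on a cart in front of the work surface, level with it; the furniture and walls round the work are solid. World frame = base frame: x ahead of the robot, y to its left, z up, the work surface at z = 0. Lengths are in mm, angles in rad, forces in N, time in s.
With the tool pointing down it reaches from about 350 to 975 mm from the base axis. Payload 4.9 kg.
Tool frame: the origin (TCP) lies on the mounting face of the last link; the fingertips stand 173 mm ahead of it and the grasp point (between the pads) lies 155 mm ahead of it; z points along the fingers, x is the direction in which the jaws open and shut, and the axes are right-handed (so a half turn about z gives the same grasp; the last joint's range is limited). The gripper opens to 85 mm and grips with 20 to 120 N. Pads are 22 mm wide; open, the fingers measure 114 mm over their backs; the gripper's body (76 mm by 85 mm) begins 54 mm behind the grasp point. The pads swing forward as they close: fully open they stand 13 mm farther back than shut.
Start: joints at [-1.26, 0.053, 1.613, -0, 1.476, -0.119], TCP at [260.424, -568.14, 404.704] pointing down, gripper open.
Joint ranges: [-3.01, 3.01], [-1.01, 2.22], [0.06, 2.58], [-1.02, 4.17], [0.09, 2.62], [-3.14, 3.14]. Speed limits (rad/s): [2.57, 2.57, 3.14, 3.14, 3.14, 3.14].

## Interface

Orientations are given as a 3x3 rotation matrix whose columns are the frame's x, y, z axes.
In Python, from cell import readout, capture, camera_info, r gives the robot as it stands.
- The arm moves only by the tool jog_arm, never from a script. Its argument "steps" is a list of rows, each a list of 5 numbers: the closure, from 0 (fully open) to 1 (shut), then the shift along the tool's x, y, z in mm, then the turn about the tool's z in rad. In form: [[gripper, dx, dy, dz, turn], ...]. A call has exactly 5 rows; each row shifts and turns the commanded pose from where the row before left it, along the tool's axes as they then stand; what a row does not reach is not made up. A row lasts 1/12 s, in which the tool goes at most 41.7 mm and 7.16 degrees, less where a joint would pass 70% of its speed; a pose out of reach is approached as far as the arm can. A call with a gripper value outside its range is refused whole. The fingers move at their own pace and stop on an object; "squeeze" is the grip in N (left out, the last holds). Time passes only in rows, so rows that do not move let the fingers close, or fill a call up. It gives the time, the measured TCP pose, the force and the opening at its end, in the units of the state.
- readout.sense(): the state, without advancing time (a new reading comes with each control period).
- capture(name): name is "side" or "top" or "wrist"; returns (picture, depth): 400x640x3 uint8, blue, green, red; 400x640 float32, mm along the optical axis (not along the pixel's ray), 0 where there is no reading.
- camera_info(name): a dict with "mtx" (3x3 intrinsics, pixels), "world_from_camera" (4x4, takes a point from camera to world coordinates). Camera axes: x right, y up, looking along -z (the intrinsics and any distortion apply to the point x, -y, -z); pixel columns grow to the right and rows downward; lengths in mm; the calibration is good to about 2 mm. A picture is of the moment at which its call begins: read the wrist's pose just before it. camera_info takes no time and is no camera call; for the wrist camera it gives the pose at the moment of the call.
- r.close_job(): hands the job in, once; it reports no verdict.
The state is a dict: "time": time; "joint_positions": joint angles; "qvel": joint speeds; "joint_torque": joint torques, N m; "ee_pos": TCP position; "ee_rot": TCP orientation; "contact_force": force on the tool from outside, world axes, zero at the start; "ft_torque": the same for the moment, N m; "grip_width": opening from 0.0 (shut) to 1.0 (fully open).
Only numpy, scipy, OpenCV 4.12 (cv2) and the standard library are available. Lean on these libraries where they do the work, as an engineer would, in place of code of your own. Each camera call takes 0.05 s, during which the arm holds its last target. There are 200 camera calls.

## Working session

There is one attempt and no reset: what is moved stays moved. The work goes in short steps, Python scripts to look and compute and a tool call to move; the robot and the scene stay as the last step left them, time stands still between calls to the robot, and variables do not carry over. Pictures are saved under pics/ and viewed, about 8 in all and at most 12, crops included, and the job is handed in when it is done.

Besides the shell and the picture viewer there is one more tool, called as a command line: name --pt "numbers of a row" for each row, then --argument value for the rest. jog_arm: Moves the arm, as the interface text tells. Its arguments: {"type":"object","properties":{"steps":{"type":"array","items":{"type":"array","items":{"type":"number"}}},"squeeze":{"type":"number"}},"required":["steps"]}

```bash
mkdir -p pics; ls
python3 - <<'E'
from cell import readout, capture, camera_info, r
import cv2,numpy as np
s=readout.sense(); print(s)
for n in("top","side"):
    p,d=capture(n); cv2.imwrite(f"pics/{n}0.png",p); np.save(f"pics/{n}0.npy",d)
    print(n,camera_info(n))
E
```

```text
pics
{'time': 0.0, 'joint_positions': array([-1.26000968e+00,  5.33567315e-02,  1.61434594e+00,  7.90961393e-06,
        1.47601609e+00, -1.18990942e-01]), 'qvel': array([ 0.00048888, -0.00099516,  0.00192364, -0.00055139,  0.00104369,
       -0.00067986]), 'joint_torque': array([ 5.87070354e-04, -3.93685949e+01, -3.70175099e+01, -9.16528370e-05,
        7.11486849e-03, -7.79474021e-06]), 'ee_pos': array([ 260.33679585, -567.88658755,  403.43169607]), 'ee_rot': array([[ 4.16667258e-01, -9.09058845e-01, -6.42684062e-04],
       [-9.09056623e-01, -4.16667672e-01,  2.02666358e-03],
       [-2.11014213e-03, -2.60208154e-04, -9.99997740e-01]]), 'contact_force': array([ 0.1465197 ,  0.1032936 , -0.38372173]), 'ft_torque': array([0.00433943, 0.00105398, 0.00323359]), 'grip_width': 0.9997690658654488}
top {'mtx': array([[398.22082396,   0.        , 320.02879837],
       [  0.        , 398.22082396, 199.02359773],
       [  0.        ,   0.        ,   1.        ]]), 'world_from_camera': array([[ 2.45897587e-02,  9.94709054e-01, -9.97458850e-02,
         4.96826835e+02],
       [-9.99474491e-01,  2.23536128e-02, -2.34746077e-02,
         1.35105351e+02],
       [-2.11207240e-02,  1.00270703e-01,  9.94735996e-01,
         9.33830870e+02],
       [ 0.00000000e+00,  0.00000000e+00,  0.00000000e+00,
         1.00000000e+00]])}
side {'mtx': array([[432.42585424,   0.        , 328.07022655],
       [  0.        , 432.42585424, 199.25650862],
       [  0.        ,   0.        ,   1.        ]]), 'world_from_camera': array([[-7.20180152e-01, -3.84871018e-01,  5.77247649e-01,
         1.08446969e+03],
       [ 6.93630109e-01, -3.81722486e-01,  6.10872503e-01,
         6.77338689e+02],
       [-1.47587145e-02,  8.40334602e-01,  5.41867084e-01,
         5.28335957e+02],
       [ 0.00000000e+00,  0.00000000e+00,  0.00000000e+00,
         1.00000000e+00]])}
```

View pics/top0.png

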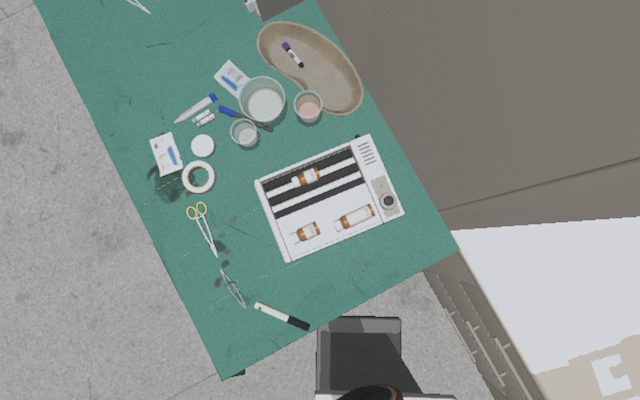

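View pics/side0.png

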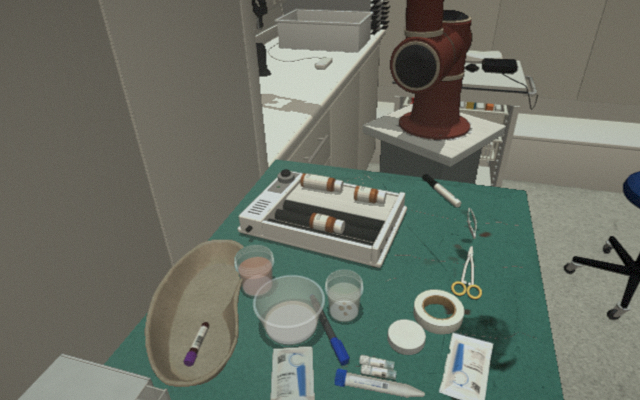

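```bash
cat > h.py <<'E'
import cv2,numpy as np
from cell import readout, capture, camera_info, r
def cloud(n,d,ci=None):
    c=ci or camera_info(n); K=c["mtx"]; T=c["world_from_camera"]
    v,u=np.mgrid[:400,:640]
    P=np.stack([(u-K[0,2])/K[0,0]*d,-(v-K[1,2])/K[1,1]*d,-d],-1)
    return P@T[:3,:3].T+T[:3,3]
def ray(n,uv,z):
    c=camera_info(n);K=c["mtx"];T=c["world_from_camera"]
    uv=np.atleast_2d(uv).astype(float)
    D=np.c_[(uv[:,0]-K[0,2])/K[0,0],-(uv[:,1]-K[1,2])/K[1,1],-np.ones(len(uv))]@T[:3,:3].T
    return T[:3,3]+D*((z-T[2,3])/D[:,2])[:,None]
E
python3 - <<'E'
from h import *
p=cv2.imread("pics/top0.png"); d=np.load("pics/top0.npy"); W=cloud("top",d)
z=W[...,2]; reg=np.zeros(z.shape,bool); reg[120:275,240:415]=1
print("table z",np.median(z[260:280,240:270]))
m=(reg&(z>22)&(z<90)).astype(np.uint8)
m=cv2.morphologyEx(m,cv2.MORPH_OPEN,np.ones((3,3)))
c=max(cv2.findContours(m,0,2)[0],key=cv2.contourArea)
mm=cv2.drawContours(m*0,[c],-1,1,-1)>0
pts=W[mm&(z>22)][:,:2].astype(np.float32)
R=cv2.minAreaRect(pts); print("rect",R, cv2.boxPoints(R))
hs=cv2.cvtColor(p,cv2.COLOR_BGR2HSV)
a=(reg&(hs[...,0]<20)&(hs[...,1]>110)&(hs[...,2]>40)).astype(np.uint8)
n,l,s,ct=cv2.connectedComponentsWithStats(a)
for i in range(1,n):
    if s[i,4]>8: print(s[i],ct[i],ray("top",ct[i],55)[0])
b=(reg&(hs[...,2]<45)).astype(np.uint8)
n,l,s,ct=cv2.connectedComponentsWithStats(b)
for i in range(1,n):
    if s[i,4]>25: print("dark",s[i],ct[i],ray("top",ct[i],71)[0])
for (u,v) in [(355,217),(307,232),(330,230),(388,201),(275,235)]: print(u,v,W[v,u])
cr=cv2.resize(p[125:270,245:415],None,fx=4.5,fy=4,interpolation=cv2.INTER_CUBIC); cr=cv2.resize(p[125:270,245:415],None,fx=4,fy=4,interpolation=cv2.INTER_CUBIC);cv2.imwrite("pics/crop1.png",cr)
E
```

```text
table z -0.49175228286344463
rect ((595.230224609375, 138.64120483398438), (211.22732543945312, 284.51947021484375), 23.8785457611084) [[441.0699   225.97198 ]
 [556.2431   -34.19422 ]
 [749.39056   51.310425]
 [634.21735  311.47662 ]]
[314 168   4   4  11] [315.63636364 169.54545455] [650.95034132 167.29418123  55.        ]
[298 173   9  12  58] [301.5862069  178.87931034] [629.20462971 198.12175706  55.        ]
[317 173   3   6  10] [317.7 175.5] [637.59176437 162.34078819  55.        ]
[371 210   3   5   9] [372.22222222 212.22222222] [558.29426585  40.0383354   55.        ]
[340 216  10  12  53] [344.22641509 222.13207547] [535.00144612 101.28424129  55.        ]
[313 222   4   5   9] [314.44444444 224.22222222] [528.84198554 166.78519777  55.        ]
[297 229   9  12  53] [300.73584906 234.60377358] [505.31076322 196.371738    55.        ]
[316 228   3   5  10] [317.1 230.2] [515.84247759 160.59575298  55.        ]
355 217 [545.89243791  78.89147287  72.10501348]
307 232 [511.16925546 182.12571188  66.24174052]
330 230 [517.33914053 132.16904821  38.71999341]
388 201 [582.4253629    7.81031265  70.25764619]
275 235 [503.34475192 258.54199862  14.59482352]
```

View pics/crop1.png

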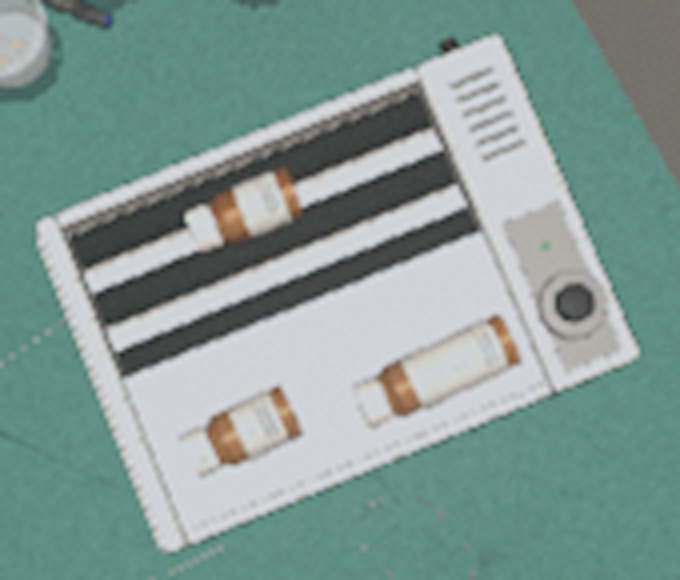

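```bash
cat > m.py <<'E'
from h import *
f=lambda a: np.array(a,float)/4+np.array([245,125])-.375
def fit():
    src=[(500,36,50,109,-162),(638,352,50,-91,-162),(165,550,50,-91,136),(40,222,50,109,136),(418,72,48,109,-110),(553,392,50,-91,-110),(575,300,71,-50,-137)]
    M=np.array([s[3:] for s in src],float); W=np.array([ray("top",f(s[:2]),s[2])[0][:2] for s in src])
    mc,wc=M.mean(0),W.mean(0); H=(M-mc).T@(W-wc); U,S,V=np.linalg.svd(H); R=V.T@U.T
    t=wc-R@mc; return R,t,(W-t)@R-M
E
python3 - <<'E'
from m import *
R,t,e=fit(); print("yaw",np.arctan2(R[1,0],R[0,0]),"origin",t,"det",np.linalg.det(R)); print(e.round(1))
mx=lambda px,z:((ray("top",f(px),z)[:,:2]-t)@R).round(1)
for n,a,b in(("long",(517,337),(362,407)),("short",(297,412),(185,453)),("mix",(294,190),(195,229))):
    z=55 if n!="mix" else 47.8
    q=mx([a,b],z); d=q[1]-q[0]; L=np.hypot(*d); print(n,q.tolist(),"len",L,"ang",np.arctan2(-d[0],d[1]), "mid",q[0]+d/L*(35 if n=="long" else 21), "world",R@(q[0]+d/L*(35 if n=="long" else 21))+t)
print("roller1 front edge",mx([(122,372),(478,232)],36))
s=readout.sense(); E=s["ee_rot"]; print("tool y in mixer",R.T@E[:2,1],"tip mixer",R.T@(s["ee_pos"][:2]+173*E[:2,2]-t))
# label/amber rows in depth: long-vial points above 60mm in mixer frame
W=cloud("top",np.load("pics/top0.npy")); P=W.reshape(-1,3); Q=np.c_[(P[:,:2]-t)@R,P[:,2]]
k=(Q[:,2]>56)&(Q[:,2]<78)&(Q[:,0]>-84)&(Q[:,0]<0)&(abs(Q[:,1])<108); Q=Q[k]
for n,g in(("R",Q[Q[:,1]<10]),("L",Q[Q[:,1]>10])):
    if len(g): print(n,len(g),g.min(0),g.max(0),np.median(g,0), np.polyfit(g[:,1],g[:,0],1))
E
```

```text
yaw 0.41040139935492886 origin [576.47669227 148.26863487] det 1.0000000000000002
[[ -2.4   5.6]
 [  3.8   4.5]
 [  1.5 -10.4]
 [ -2.4 -12.4]
 [ -3.5   4.1]
 [  1.2   4.6]
 [  1.8   4. ]]
long [[-54.4, -98.2], [-57.9, -4.4]] len 93.86527579461959 ang 0.03729613021966709 mid [-55.70506195 -63.2243397 ] world [550.62242145  68.06933477]
short [[-46.9, 29.7], [-44.5, 95.3]] len 65.64388775811499 ang -0.03656905591354136 mid [-46.13222098  50.68595996] world [513.95270253 176.33995575]
mix [[69.6, -15.5], [70.1, 44.4]] len 59.902086775003085 ang -0.008347051548154774 mid [69.77528605  5.49926843] world [638.26380675 181.1500123 ]
roller1 front edge [[  12.   113.1]
 [   9.5 -103.6]]
tool y in mixer [-0.99981249 -0.01936287] tip mixer [-575.58526553 -530.26511328]
R 542 [-71.9234694  -95.03354165  56.21588132] [-40.05444397  -4.65854467  75.40903657] [-56.90795367 -51.2802479   67.17383791] [-4.48614639e-02 -5.90543070e+01]
L 366 [-61.84471738  30.95021862  56.13864681] [-30.61125379  93.04525122  73.44415572] [-47.5750757   60.17463414  66.46944039] [ -0.04934947 -44.30230226]
```

```bash
sed -i 's/(165,550,50,-91,136),(40,222,50,109,136)/(185,545,50,-91,110),(62,232,48,105,110),(122,372,37,6,110),(478,232,37,6,-110)/' m.py
python3 - <<'E'
from m import *
R,t,e=fit(); print("yaw",np.arctan2(R[1,0],R[0,0]),"origin",t); print(e.round(1)); np.savez("fit.npz",R=R,t=t)
mx=lambda px,z:((ray("top",f(px),z)[:,:2]-t)@R).round(1)
print("long base/cap",mx([(517,337),(362,407)],55).tolist(),"short",mx([(297,412),(185,453)],55).tolist(),"mix",mx([(294,190),(195,229)],47.8).tolist())
s=readout.sense(); E=s["ee_rot"]; p=s["ee_pos"]+173*E[:,2]
W=cloud("top",np.load("pics/top0.npy")); P=W.reshape(-1,3); Q=np.c_[(P[:,:2]-t)@R,P[:,2]]
k=(Q[:,2]>56)&(Q[:,2]<78)&(Q[:,0]>-84)&(Q[:,0]<0)&(abs(Q[:,1])<108); Q=Q[k]
for n,g in(("R",Q[Q[:,1]<10]),("L",Q[Q[:,1]>10])): print(n,len(g),g.min(0),g.max(0),np.median(g,0))
print("tip world",p,"tool y in mixer",R.T@E[:2,1])
E
```

```text
yaw 0.41518118851958974 origin [574.64090287 152.45035696]
[[-3.1  0.5]
 [ 3.1  0.3]
 [ 0.4  0.2]
 [-7.5 -0.6]
 [ 6.4 -1.6]
 [ 2.9  2. ]
 [-4.  -1. ]
 [ 0.6  0.4]
 [ 1.2 -0.3]]
long base/cap [[-54.9, -102.5], [-57.9, -8.7]] short [[-46.8, 25.4], [-44.1, 90.9]] mix [[69.5, -20.4], [70.3, 39.5]]
R 542 [-72.12534484 -99.28443273  56.21588132] [-40.46807296  -8.92900503  75.40903657] [-57.12546972 -55.58780596  67.17383791]
L 366 [-61.51249417  26.65521279  56.13864681] [-30.44057099  88.70724159  73.44415572] [-47.3130673   55.83973456  66.46944039]
tip world [ 260.25140782 -567.60918831  230.58774815] tool y in mixer [-0.99989362 -0.01458377]
```

jog_arm --pt "1 -23 -26 5 0" --pt "1 -23 -26 5 0" --pt "1 -23 -26 5 0" --pt "1 -23 -26 5 0" --pt "1 -23 -26 5 0" --squeeze 40

```text
time: 0.52
ee_pos: [330.9, -407.8, 378.8]
ee_rot: [[0.416, -0.909, -0.0], [-0.909, -0.416, 0.001], [-0.001, -0.0, -1.0]]
contact_force: [-0.2, 0.4, -0.4]
grip_width: 0.302
```

jog_arm --pt "1 -23 -26 5 0" --pt "1 -23 -26 5 0" --pt "1 -23 -26 5 0" --pt "1 -23 -26 5 0" --pt "1 -23 -26 5 0"

```text
time: 0.93
ee_pos: [401.1, -249.0, 354.0]
ee_rot: [[0.416, -0.909, -0.0], [-0.909, -0.416, 0.0], [-0.0, 0.0, -1.0]]
contact_force: [0.3, -0.5, 0.3]
grip_width: 0.001
```

jog_arm --pt "1 -23 -26 5 0" --pt "1 -23 -26 5 0" --pt "1 -23 -26 5 0" --pt "1 -23 -26 5 0" --pt "1 -23 -26 5 0"

```text
time: 1.35
ee_pos: [471.3, -90.2, 329.1]
ee_rot: [[0.417, -0.909, -0.0], [-0.909, -0.417, 0.0], [-0.0, 0.0, -1.0]]
contact_force: [-0.3, -0.4, -0.4]
grip_width: 0.001
```

jog_arm --pt "1 -23 -26 5 0" --pt "1 -23 -26 5 0" --pt "1 -23 -26 5 0" --pt "1 -23 -26 5 0" --pt "1 0 0 0 0"

```text
time: 1.77
ee_pos: [528.0, 39.2, 308.2]
ee_rot: [[0.421, -0.907, -0.002], [-0.907, -0.421, 0.002], [-0.003, 0.001, -1.0]]
contact_force: [-0.6, -0.1, -0.4]
grip_width: 0.0
```

Run:
```python
from h import *
F=np.load("fit.npz");R,t=F["R"],F["t"]
s=readout.sense();E=s["ee_rot"];p=s["ee_pos"]+173*E[:,2]
print("tip mixer",(p[:2]-t)@R,p[2],"tooly",R.T@E[:2,1]); T=camera_info("wrist")["world_from_camera"]; print(T)
q,d=capture("wrist"); cv2.imwrite("pics/w1.png",q); W=cloud("wrist",d); P=W.reshape(-1,3); Q=np.c_[(P[:,:2]-t)@R,P[:,2]]
k=(d.ravel()>0)&(Q[:,2]>50)&(Q[:,2]<76)&(Q[:,0]>-84)&(Q[:,0]<0)&(Q[:,1]>-109)&(Q[:,1]<10); g=Q[k]
print(len(g)); 
if len(g): print(g.min(0),g.max(0),np.percentile(g,[2,98],axis=0))
for y in range(-100,0,10):
    h=g[abs(g[:,1]-y)<3]; print(y,len(h), h[h[:,2]>h[:,2].max()-1.5].mean(0) if len(h) else "")
```

```text
tip mixer [-88.45228696 -84.36267432] 135.2116958295366 tooly [-0.99980525 -0.01972649]
[[ 4.21481586e-01  8.74792004e-01  2.38939788e-01  5.87591568e+02]
 [-9.06831664e-01  4.07485820e-01  1.07757319e-01  6.89804530e+01]
 [-3.09933416e-03 -2.62095891e-01  9.65036858e-01  2.77646735e+02]
 [ 0.00000000e+00  0.00000000e+00  0.00000000e+00  1.00000000e+00]]
6275
[-72.38485333 -97.60582543  52.59906584] [-39.66610012  -7.06083767  72.48666747] [[-69.55491911 -95.31482471  57.940865  ]
 [-41.15650183  -9.67407081  71.38372012]]
-100 8 [-63.4909662  -97.11178565  67.84333585]
-90 445 [-54.58828223 -89.48747303  71.30026072]
-80 439 [-55.14557375 -80.08797955  71.07221902]
-70 441 [-55.10864386 -69.48469207  71.41356018]
-60 446 [-55.69837225 -60.44981108  71.26282341]
-50 442 [-56.37530119 -50.47472502  71.20477114]
-40 444 [-57.50271726 -40.26117926  70.95547012]
-30 437 [-57.4560981  -30.06448831  70.77305293]
-20 354 [-57.57317347 -19.12499263  68.37835091]
-10 326 [-58.68143579 -10.1389854   68.13885643]
```

View pics/w1.png

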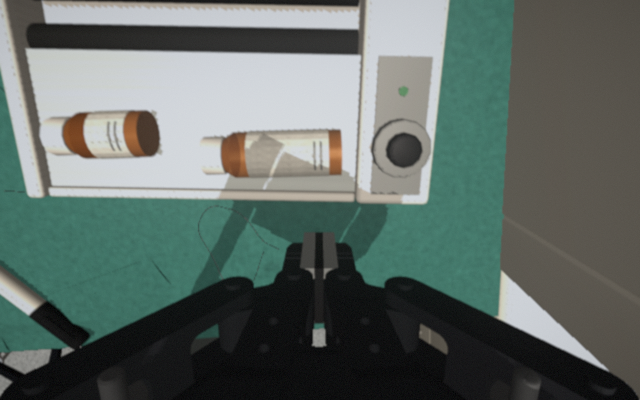

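jog_arm --pt "1 -6 -6 10 0" --pt "1 -6 -6 12 0" --pt "1 -6 -6 12 0" --pt "1 -4 -6 12 0" --pt "1 0 0 8 0"

```text
time: 2.23
ee_pos: [539.6, 65.3, 253.0]
ee_rot: [[0.416, -0.909, -0.003], [-0.909, -0.416, 0.0], [-0.002, 0.002, -1.0]]
contact_force: [0.2, -0.8, 0.4]
grip_width: 0.0
```

jog_arm --pt "1 0 0 1 0" --pt "1 0 0 1 0" --pt "1 0 0 1 0" --pt "1 0 0 0 0" --pt "1 0 0 0 0"

```text
time: 2.65
ee_pos: [540.3, 64.7, 253.4]
ee_rot: [[0.416, -0.909, 0.001], [-0.909, -0.416, -0.0], [0.001, -0.001, -1.0]]
contact_force: [0.6, 0.6, 0.3]
grip_width: 0.001
```

jog_arm --pt "1 -4 -4 2 0" --pt "1 0 0 2 0" --pt "1 0 0 2 0" --pt "1 0 0 1 0" --pt "1 0 0 0 0"

```text
time: 3.07
ee_pos: [541.8, 70.3, 245.2]
ee_rot: [[0.417, -0.909, -0.001], [-0.909, -0.417, -0.0], [-0.0, 0.001, -1.0]]
contact_force: [0.2, -0.5, -0.5]
grip_width: -0.0
```

jog_arm --pt "1 0 0 0.5 0" --pt "1 0 0 0.5 0" --pt "1 0 0 0.5 0" --pt "1 0 0 0.5 0" --pt "1 0 0 0 0"

```text
time: 3.48
ee_pos: [542.0, 70.3, 243.6]
ee_rot: [[0.417, -0.909, -0.0], [-0.909, -0.417, 0.0], [-0.0, 0.0, -1.0]]
contact_force: [-0.0, 0.2, 0.1]
grip_width: 0.004
```

jog_arm --pt "1 0 0 0.3 0" --pt "1 0 0 0.3 0" --pt "1 0 0 0.3 0" --pt "1 0 0 0 0" --pt "1 0 0 0 0"

```text
time: 3.9
ee_pos: [542.3, 70.3, 243.3]
ee_rot: [[0.417, -0.909, 0.001], [-0.909, -0.417, 0.0], [0.0, -0.001, -1.0]]
contact_force: [-0.1, 1.1, 2.0]
grip_width: -0.001
```

jog_arm --pt "1 0 0 0.5 0" --pt "1 0 -4 0.2 0" --pt "1 0 -7 0 0" --pt "1 0 -7 0 0" --pt "1 0 -4 0 0"

```text
time: 4.32
ee_pos: [562.8, 80.1, 243.3]
ee_rot: [[0.417, -0.909, 0.001], [-0.909, -0.417, 0.002], [-0.001, -0.002, -1.0]]
contact_force: [-1.2, 2.9, 7.7]
grip_width: 0.004
```

```bash
cat > v.py <<'E'
from h import *
import sys
F=np.load("fit.npz");R,t=F["R"],F["t"]
s=readout.sense();E=s["ee_rot"];p=s["ee_pos"]+173*E[:,2]
print(s["time"],"tip mixer",(p[:2]-t)@R,p[2],"F",s["contact_force"])
q,d=capture("wrist"); cv2.imwrite(f"pics/{sys.argv[1]}.png",q); P=cloud("wrist",d).reshape(-1,3); Q=np.c_[(P[:,:2]-t)@R,P[:,2]]
H=float(sys.argv[2]) if len(sys.argv)>2 else 76
k=(d.ravel()>0)&(Q[:,2]>50)&(Q[:,2]<H)&(Q[:,0]>-84)&(Q[:,0]<50)&(Q[:,1]>-109)&(Q[:,1]<10); g=Q[k]
for y in range(-100,0,10):
    h=g[abs(g[:,1]-y)<3]; print(y,len(h), (h[h[:,2]>h[:,2].max()-1.5].mean(0).round(1),h.min(0).round(1)[0],h.max(0).round(1)[0]) if len(h) else "")
E
python3 v.py w2
```

```text
4.3167 tip mixer [-39.70279332 -61.26570795] 70.27668953374194 F [-1.23453199  2.88435866  7.681622  ]
-100 0 
-90 761 (array([-40.9, -89.9,  70.6]), np.float64(-53.6), np.float64(-26.0))
-80 758 (array([-41.1, -79.9,  70.8]), np.float64(-55.8), np.float64(-26.1))
-70 355 (array([-32.1, -71. ,  75.3]), np.float64(-35.6), np.float64(-26.6))
-60 233 (array([-27.7, -60.3,  75.4]), np.float64(-31.7), np.float64(-26.9))
-50 312 (array([-29.9, -51.2,  75.7]), np.float64(-35.8), np.float64(-27.5))
-40 725 (array([-43.1, -39.9,  70.9]), np.float64(-55.2), np.float64(-27.9))
-30 766 (array([-43.8, -30.1,  70.5]), np.float64(-56.8), np.float64(-28.7))
-20 578 (array([-43.8, -21.8,  68.5]), np.float64(-56.0), np.float64(-30.6))
-10 620 (array([-44.8, -10.1,  68.1]), np.float64(-55.9), np.float64(-32.4))
```

jog_arm --pt "1 0 -4 0 0" --pt "1 0 -5 0 0" --pt "1 0 -4 0 0" --pt "1 0 0 0 0" --pt "1 0 0 -1 0"

```text
time: 4.78
ee_pos: [573.9, 85.1, 243.2]
ee_rot: [[0.417, -0.909, 0.0], [-0.909, -0.417, 0.0], [-0.0, -0.0, -1.0]]
contact_force: [-0.0, -0.4, 0.9]
grip_width: -0.001
```

jog_arm --pt "1 0 0 -8 0" --pt "1 0 0 -2 0" --pt "1 0 7 0 0" --pt "1 0 7 0 0" --pt "1 0 0 0 0"

```text
time: 5.2
ee_pos: [559.7, 78.4, 252.3]
ee_rot: [[0.416, -0.909, -0.002], [-0.909, -0.416, -0.0], [-0.0, 0.002, -1.0]]
contact_force: [0.1, 0.1, 0.3]
grip_width: -0.0
```

```bash
python3 v.py w3
```

```text
5.2 tip mixer [-43.90245224 -61.63205093] 79.32516056773682 F [0.08438278 0.11536791 0.26471244]
-100 0 
-90 706 (array([-35.8, -90. ,  70.6]), np.float64(-50.1), np.float64(-21.0))
-80 732 (array([-36.3, -80.2,  70.9]), np.float64(-50.0), np.float64(-21.1))
-70 607 (array([-36.8, -70.1,  70.9]), np.float64(-42.4), np.float64(-21.5))
-60 461 (array([-34.6, -60.3,  70.7]), np.float64(-37.0), np.float64(-22.1))
-50 569 (array([-37.6, -49.8,  71. ]), np.float64(-42.7), np.float64(-22.5))
-40 723 (array([-38.7, -40. ,  71. ]), np.float64(-51.6), np.float64(-23.0))
-30 706 (array([-38.3, -30.1,  70.5]), np.float64(-51.9), np.float64(-23.5))
-20 543 (array([-38.5, -20.9,  68.1]), np.float64(-50.9), np.float64(-26.2))
-10 573 (array([-39.5, -10.1,  68. ]), np.float64(-51.1), np.float64(-27.0))
```

jog_arm --pt "1 0 0 5 0" --pt "1 0 0 3.5 0" --pt "1 0 0 1 0" --pt "1 0 0 1 0" --pt "1 0 0 0.3 0"

```text
time: 5.67
ee_pos: [561.8, 79.3, 243.3]
ee_rot: [[0.417, -0.909, 0.002], [-0.909, -0.417, 0.001], [-0.0, -0.002, -1.0]]
contact_force: [-0.7, 1.4, 6.4]
grip_width: -0.001
```

jog_arm --pt "1 0 0 0 0" --pt "1 0 -5 0 0" --pt "1 0 -7 0 0" --pt "1 0 -7 0 0" --pt "1 0 -7 0 0"

```text
time: 6.08
ee_pos: [585.4, 90.5, 243.1]
ee_rot: [[0.417, -0.909, 0.001], [-0.909, -0.417, 0.001], [-0.001, -0.001, -1.0]]
contact_force: [-0.2, 2.1, 2.7]
grip_width: -0.0
```

jog_arm --pt "1 0 -6 0 0" --pt "1 0 -3 0 0" --pt "1 0 0 0 0" --pt "1 0 0 0 0" --pt "1 0 0 -1 0"

```text
time: 6.5
ee_pos: [592.6, 93.4, 242.7]
ee_rot: [[0.417, -0.909, -0.001], [-0.909, -0.417, -0.0], [-0.0, 0.001, -1.0]]
contact_force: [-0.4, -0.2, 0.5]
grip_width: 0.001
```

jog_arm --pt "1 0 0 -8 0" --pt "1 0 0 -2 0" --pt "1 0 8 0 0" --pt "1 0 7 0 0" --pt "1 0 0 0 0"

```text
time: 6.92
ee_pos: [577.9, 86.8, 252.9]
ee_rot: [[0.416, -0.909, -0.002], [-0.909, -0.416, -0.0], [-0.0, 0.002, -1.0]]
contact_force: [0.6, -0.6, -0.6]
grip_width: 0.002
```

```bash
python3 v.py w4
```

```text
6.9167 tip mixer [-23.72464135 -61.28182711] 79.87826482211017 F [ 0.58393583 -0.64537666 -0.56870066]
-100 0 
-90 703 (array([-18.7, -89.8,  70.3]), np.float64(-32.8), np.float64(-3.7))
-80 704 (array([-18.6, -80. ,  70.7]), np.float64(-32.1), np.float64(-3.8))
-70 543 (array([-18.6, -70. ,  70.8]), np.float64(-22.9), np.float64(-4.3))
-60 420 (array([-15.5, -60.2,  70.4]), np.float64(-17.4), np.float64(-4.7))
-50 497 (array([-18.7, -49.6,  70.6]), np.float64(-22.3), np.float64(-4.9))
-40 692 (array([-19.7, -40.6,  71.7]), np.float64(-33.8), np.float64(-5.3))
-30 687 (array([-21. , -29.8,  70.7]), np.float64(-34.3), np.float64(-6.3))
-20 533 (array([-21.5, -21.2,  68.3]), np.float64(-33.1), np.float64(-8.1))
-10 558 (array([-22.1, -10.4,  68.2]), np.float64(-32.4), np.float64(-9.7))
```

jog_arm --pt "1 0 3 5 0" --pt "1 0 0 3.5 0" --pt "1 0 0 1 0" --pt "1 0 0 1 0" --pt "1 0 0 0.5 0"

```text
time: 7.38
ee_pos: [577.2, 86.4, 243.3]
ee_rot: [[0.417, -0.909, 0.001], [-0.909, -0.417, 0.001], [-0.0, -0.002, -1.0]]
contact_force: [-1.3, 1.5, 7.0]
grip_width: -0.002
```

jog_arm --pt "1 0 0 0 0" --pt "1 0 -5 0 0" --pt "1 0 -7 0 0" --pt "1 0 -7 0 0" --pt "1 0 -7 0 0"

```text
time: 7.8
ee_pos: [600.8, 97.6, 243.2]
ee_rot: [[0.417, -0.909, 0.001], [-0.909, -0.417, 0.001], [-0.001, -0.001, -1.0]]
contact_force: [-0.5, 1.8, 3.3]
grip_width: 0.0
```

jog_arm --pt "1 0 -6 0 0" --pt "1 0 -4 0 0" --pt "1 0 0 0 0" --pt "1 0 0 0 0" --pt "1 0 0 -1 0"

```text
time: 8.22
ee_pos: [609.0, 100.9, 242.7]
ee_rot: [[0.417, -0.909, -0.001], [-0.909, -0.417, -0.0], [-0.0, 0.001, -1.0]]
contact_force: [0.7, 0.1, 1.1]
grip_width: 0.001
```

jog_arm --pt "1 0 0 -8 0" --pt "1 0 0 -2 0" --pt "1 0 8 0 0" --pt "1 0 8 0 0" --pt "1 0 0 0 0"

```text
time: 8.63
ee_pos: [593.3, 93.9, 252.8]
ee_rot: [[0.416, -0.909, -0.002], [-0.909, -0.416, -0.0], [-0.0, 0.002, -1.0]]
contact_force: [-0.1, -0.1, 0.8]
grip_width: -0.002
```

```bash
python3 v.py w5; python3 -c "
import cv2,numpy as np
cv2.imwrite('pics/seq.png',np.hstack([cv2.imread(f'pics/w{i}.png')[0:230,150:400] for i in (1,3,5)]))"
```

```text
8.6333 tip mixer [ -6.89531781 -61.03528819] 79.82861174953882 F [-0.13114595 -0.12112383  0.77428731]
-100 0 
-90 693 (array([ -0.7, -89.9,  70.3]), np.float64(-13.2), np.float64(14.4))
-80 719 (array([ -1.3, -79.8,  70.4]), np.float64(-15.7), np.float64(14.3))
-70 572 (array([ -1.2, -70. ,  70.7]), np.float64(-5.7), np.float64(13.9))
-60 432 (array([  1.5, -60.3,  70.4]), np.float64(-0.3), np.float64(13.4))
-50 536 (array([ -1.7, -49.3,  71.5]), np.float64(-5.8), np.float64(13.1))
-40 711 (array([ -2.4, -39.8,  70.7]), np.float64(-17.1), np.float64(12.6))
-30 684 (array([ -2.8, -30.1,  70.4]), np.float64(-15.9), np.float64(12.0))
-20 518 (array([ -3.1, -21.5,  68.5]), np.float64(-15.7), np.float64(10.0))
-10 561 (array([-3.9, -9.6, 68. ]), np.float64(-15.5), np.float64(8.4))
```

View pics/seq.png

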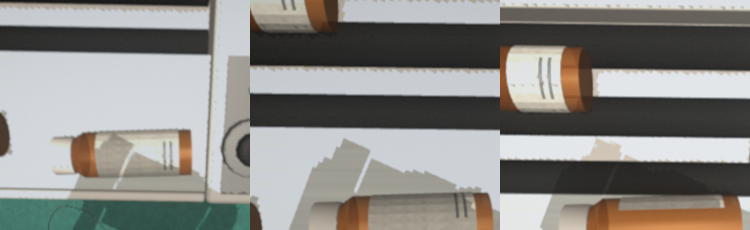

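jog_arm --pt "1 0 3 5 0" --pt "1 0 0 3.5 0" --pt "1 0 0 1 0" --pt "1 0 0 1 0" --pt "1 0 0 0.6 0"

```text
time: 9.1
ee_pos: [592.6, 93.5, 243.2]
ee_rot: [[0.417, -0.909, 0.002], [-0.909, -0.417, 0.001], [-0.0, -0.002, -1.0]]
contact_force: [-0.7, 1.5, 7.5]
grip_width: 0.001
```

jog_arm --pt "1 0 -4 0 0" --pt "1 0 -7 0 0" --pt "1 0 -8 0 0" --pt "1 0 -8 0 0" --pt "1 0 -8 0 0"

```text
time: 9.52
ee_pos: [624.5, 108.3, 242.6]
ee_rot: [[0.417, -0.909, 0.001], [-0.909, -0.417, 0.0], [-0.0, -0.001, -1.0]]
contact_force: [-0.8, 0.5, 0.0]
grip_width: 0.0
```

jog_arm --pt "1 0 -7 0 0" --pt "1 0 -2 -4 0" --pt "1 0 0 -8 0" --pt "1 0 0 0 0" --pt "1 0 0 0 0"

```text
time: 9.93
ee_pos: [632.2, 111.4, 255.0]
ee_rot: [[0.417, -0.909, 0.001], [-0.909, -0.417, -0.0], [0.001, -0.001, -1.0]]
contact_force: [-0.5, -0.3, 1.2]
grip_width: 0.001
```

```bash
python3 v.py w6
```

```text
9.9333 tip mixer [ 36.25247369 -60.91618335] 82.03409522099216 F [-0.46369685 -0.28974065  1.18310919]
-100 0 
-90 588 (array([ 33.6, -90.1,  62.8]), np.float64(19.7), np.float64(48.1))
-80 602 (array([ 33.8, -79.8,  63.2]), np.float64(20.6), np.float64(48.4))
-70 394 (array([ 35.1, -69.6,  63.6]), np.float64(32.9), np.float64(48.3))
-60 280 (array([ 39. , -60.1,  62. ]), np.float64(37.5), np.float64(48.3))
-50 370 (array([ 34. , -49. ,  63.2]), np.float64(32.6), np.float64(48.3))
-40 555 (array([ 34.1, -40.1,  63.6]), np.float64(20.8), np.float64(48.5))
-30 585 (array([ 33.5, -30. ,  62.7]), np.float64(19.3), np.float64(48.2))
-20 429 (array([ 33. , -22.4,  61.3]), np.float64(21.9), np.float64(46.8))
-10 467 (array([33.3, -9.9, 60.1]), np.float64(22.7), np.float64(45.3))
```

jog_arm --pt "1 0 0 -10 0" --pt "1 18 20 0 0" --pt "1 20 24 0 0" --pt "1 20 24 0 0" --pt "1 17 19.5 0 0"

```text
time: 10.4
ee_pos: [582.7, 5.6, 264.8]
ee_rot: [[0.417, -0.909, 0.0], [-0.909, -0.417, -0.0], [0.0, 0.0, -1.0]]
contact_force: [0.3, -0.4, 0.1]
grip_width: 0.0
```

jog_arm --pt "1 0 0 5 0" --pt "1 0 0 6 0" --pt "1 0 0 4 0" --pt "1 0 0 0 0" --pt "1 0 0 0 0"

```text
time: 10.82
ee_pos: [583.8, 7.7, 248.6]
ee_rot: [[0.418, -0.909, -0.001], [-0.909, -0.418, 0.0], [-0.001, 0.001, -1.0]]
contact_force: [0.3, 0.6, 0.2]
grip_width: -0.003
```

```bash
python3 v.py w7
python3 - <<'E'
from h import *
F=np.load("fit.npz");R,t=F["R"],F["t"]
p,d=capture("top"); cv2.imwrite("pics/t7.png",cv2.resize(p[125:270,245:415],None,fx=4,fy=4,interpolation=2))
E
```

```text
10.8167 tip mixer [ -50.12554383 -135.98522623] 75.64509869792971 F [0.26168349 0.63923611 0.21211238]
-100 0 
-90 921 (array([ 33.2, -90.1,  64. ]), np.float64(18.9), np.float64(48.4))
-80 960 (array([ 33. , -80. ,  64.4]), np.float64(18.3), np.float64(48.7))
-70 935 (array([ 33.2, -69.9,  64.1]), np.float64(18.2), np.float64(48.0))
-60 952 (array([ 33.4, -59.9,  64.5]), np.float64(18.5), np.float64(47.9))
-50 946 (array([ 33.4, -50.2,  63.8]), np.float64(18.3), np.float64(48.2))
-40 937 (array([ 33.8, -39.7,  64.2]), np.float64(18.2), np.float64(47.8))
-30 943 (array([ 33. , -30.3,  64. ]), np.float64(18.9), np.float64(47.9))
-20 566 (array([ 33.2, -20.7,  61.3]), np.float64(20.6), np.float64(45.5))
-10 749 (array([33.1, -9.8, 61.6]), np.float64(21.3), np.float64(45.8))
```

View pics/w7.png

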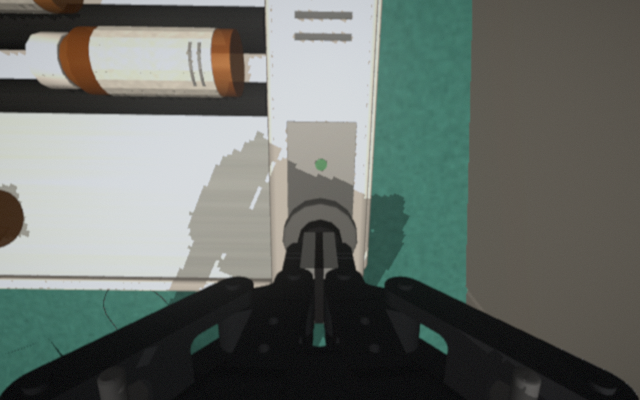

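jog_arm --pt "1 0 0 3 0" --pt "1 0 0 3 0" --pt "1 0 0 2 0" --pt "1 0 0 1.5 0" --pt "1 0 0 0.8 0"

```text
time: 11.33
ee_pos: [584.1, 7.1, 239.4]
ee_rot: [[0.417, -0.909, 0.001], [-0.909, -0.417, 0.001], [-0.0, -0.001, -1.0]]
contact_force: [0.5, 2.4, 7.0]
grip_width: 0.002
```

jog_arm --pt "1 0 0 0.5 0" --pt "1 0 0 0.5 0" --pt "1 0 0 0.3 0" --pt "1 0 0 0 0" --pt "1 0 0 0 0"

```text
time: 11.75
ee_pos: [584.2, 7.1, 239.4]
ee_rot: [[0.417, -0.909, 0.001], [-0.909, -0.417, 0.001], [-0.0, -0.001, -1.0]]
contact_force: [-2.5, 2.8, 9.0]
grip_width: 0.004
```

jog_arm --pt "1 0 0 0.6 0" --pt "1 0 0 0 0" --pt "1 0 0 -4 0" --pt "1 0 0 -10 0" --pt "1 0 0 -20 0"

```text
time: 12.17
ee_pos: [582.3, 6.8, 268.5]
ee_rot: [[0.417, -0.909, -0.006], [-0.909, -0.417, 0.0], [-0.003, 0.006, -1.0]]
contact_force: [0.4, 0.7, -0.1]
grip_width: 0.001
```

jog_arm --pt "1 0 20 -25 0" --pt "1 0 20 -25 0" --pt "1 0 20 -20 0" --pt "1 0 0 0 0" --pt "1 0 0 0 0"

```text
time: 12.58
ee_pos: [528.9, -18.5, 342.5]
ee_rot: [[0.416, -0.909, 0.003], [-0.909, -0.416, -0.001], [0.002, -0.002, -1.0]]
contact_force: [0.0, 0.2, -0.4]
grip_width: -0.003
```

```bash
python3 - <<'E'
from h import *
F=np.load("fit.npz");R,t=F["R"],F["t"]
s=readout.sense(); print(s["time"],s["ee_pos"],s["contact_force"])
def comp(Q,x0,x1,y0,y1,z0):
    k=(Q[...,2]>z0)&(Q[...,2]<80)&(Q[...,0]>x0)&(Q[...,0]<x1)&(Q[...,1]>y0)&(Q[...,1]<y1);g=Q[k];return len(g),(np.percentile(g,[3,97],axis=0).round(1).tolist() if len(g) else None)
c=camera_info("top")
p,d=capture("top"); cv2.imwrite("pics/t8.png",cv2.resize(p[125:270,245:415],None,fx=4,fy=4,interpolation=2))
for n,dd in(("before",np.load("pics/top0.npy")),("after",d)):
    W=cloud("top",dd,c);Q=np.concatenate([(W[...,:2]-t)@R,W[...,2:]],-1)
    print(n,"short",comp(Q,-84,0,10,108,56),"mix",comp(Q,55,95,-60,80,52),"longgroove",comp(Q,15,50,-108,30,52),"btn",comp(Q,-55,-45,-142,-132,60))
E
python3 v.py w8
```

```text
12.5833 [528.86925275 -18.54413853 342.52390487] [ 0.00540465  0.20849508 -0.37453003]
before short (366, [[-60.1, 28.6, 58.7], [-32.7, 86.7, 71.3]]) mix (309, [[55.8, -19.1, 53.7], [80.3, 38.8, 64.2]]) longgroove (0, None) btn (22, [[-54.4, -141.5, 68.6], [-45.5, -132.6, 73.4]])
after short (365, [[-60.1, 28.9, 58.7], [-32.8, 86.8, 71.1]]) mix (305, [[56.0, -19.2, 54.3], [80.1, 38.8, 64.1]]) longgroove (495, [[18.3, -95.0, 53.1], [44.6, -11.0, 64.5]]) btn (21, [[-54.4, -141.1, 67.6], [-45.3, -132.5, 73.4]])
12.6333 tip mixer [-110.67487735 -137.83074184] 167.99834184704346 F [ 0.26827529 -0.62795298 -0.64363889]
-100 0 
-90 62 (array([ 20.7, -90.5,  56.4]), np.float64(17.9), np.float64(21.3))
-80 63 (array([ 20.5, -79.9,  56.8]), np.float64(18.0), np.float64(21.1))
-70 61 (array([ 20.3, -69.5,  56. ]), np.float64(17.8), np.float64(21.1))
-60 59 (array([ 20.4, -59.8,  56.8]), np.float64(17.6), np.float64(20.8))
-50 59 (array([ 20.3, -50.1,  55.9]), np.float64(17.9), np.float64(20.8))
-40 58 (array([ 20.1, -40.7,  55.7]), np.float64(17.9), np.float64(20.6))
-30 50 (array([ 20.2, -30.4,  55.2]), np.float64(18.3), np.float64(20.7))
-20 8 (array([ 20.6, -21. ,  51.7]), np.float64(19.9), np.float64(21.4))
-10 9 (array([21.1, -9.5, 50.7]), np.float64(20.7), np.float64(21.4))
```

View pics/t8.png

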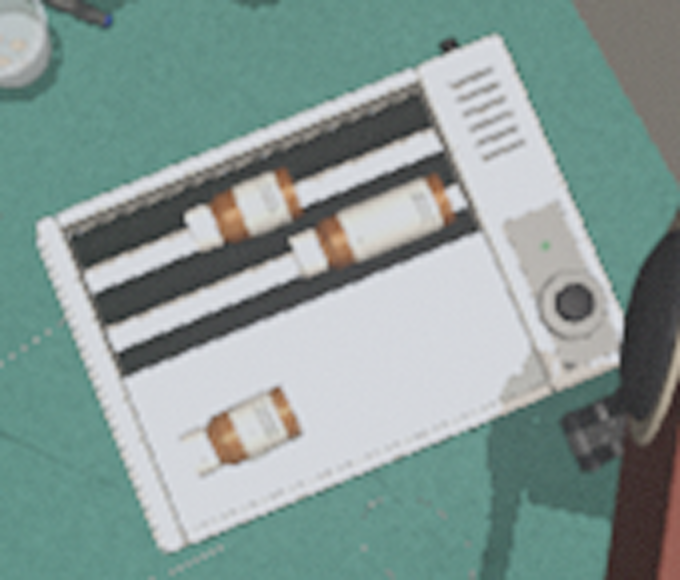

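All good: the long vial is in the front groove, the other two are where they were, the button is up and the arm is clear.

```bash
python3 -c "
from cell import r
print(r.close_job())"
```

```text
the job is handed in; nothing more can be done
None
```

I rolled the long vial back over the shelf with the closed fingertip on top, in four light strokes at no more than about 8 N. It dropped into the front groove, and I then pressed the start button and handed the job in at about 12.6 s of the 48 s allowed.

- **Rolling:** the axis moved about 54 mm over the first three strokes, all at shelf height, which is about 3.6 rad if it did not slip. The wrist pictures show the label turning; I did not measure the turn angle directly.
- **Long vial:** it lies at x ≈ 33 mm with its top at about 64 mm (63 mm nominal). It is square to the mixer, with its middle at about y = -60 mm.
- **Button:** the fingertip stopped at 66.4 mm while the force rose to 9 N, which fits fully down (66 mm). The depth reading afterwards matches the one before, so it is back up.
- **Other vials:** both are within about 0.5 mm of where they started.
- **Arm:** the fingertips are about 168 mm above the table and touch nothing.

**What disagreed:** my fit of the mixer frame had errors of up to 7.5 mm in x at some outline corners. The mixer's left outer edge also came out about 12 mm narrower than the stated width, so I fitted on the inner edges and the button instead. The vial in the groove and the fingertip over the button both agreed with that fit.

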